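# Find the sound box that rattles

## Task

One of the three sealed wooden sound boxes on the activity table has a loose ball in it; which one cannot be seen. One after the other, from the robot's left to its right, lift each box a few centimetres clear of the table, shake it to and fro with several brisk strokes and set it back upright where it stood. Then take the one that rattles and hold it out, level and still, about 15 cm above the middle of the round grey felt mat, and finish while still holding it there; leave the jar, the beater and the skittle alone.

Things in the scene. Friction and masses are not known exactly. Their poses are not given: they have to be found in the camera images.
- left_center (a point): Sealed wooden box, 100 mm long (x axis), 56 wide (y), 60 high, lying flat; 0.22 to 0.45 kg; hollow 72 x 44 x 46 mm inside. All look alike; in one a loose 38 mm, 0.22 kg steel ball knocks on the end walls when shaken lengthwise and comes to rest near the leading end, shifting the balance; two are empty. The left one seen by the robot (largest y). Point: its centre, 30 mm up.
- middle_center (a point): Sealed wooden box, 100 mm long (x axis), 56 wide (y), 60 high, lying flat; 0.22 to 0.45 kg; hollow 72 x 44 x 46 mm inside. All look alike; in one a loose 38 mm, 0.22 kg steel ball knocks on the end walls when shaken lengthwise and comes to rest near the leading end, shifting the balance; two are empty. The middle one seen by the robot (between the others). Point: its centre, 30 mm up.
- right_center (a point): Sealed wooden box, 100 mm long (x axis), 56 wide (y), 60 high, lying flat; 0.22 to 0.45 kg; hollow 72 x 44 x 46 mm inside. All look alike; in one a loose 38 mm, 0.22 kg steel ball knocks on the end walls when shaken lengthwise and comes to rest near the leading end, shifting the balance; two are empty. The right one seen by the robot (smallest y). Point: its centre, 30 mm up.
- mat_center (a point): Centre of the upper face of a thin round grey felt mat, 130 mm across and 3 mm thick, fixed on the table beyond the boxes.
- jar: Bystander: clear jar of 84 mm diameter and 115 mm height with a white cap, to the far left; origin under its foot. Leave alone.
- beater: Bystander: wooden beater, a 9 mm stick about 200 mm long with a 28 mm ball at its end, lying to the far right; origin at its middle, on the table. Leave alone.
- skittle: Bystander: turned dark wooden skittle, 40 mm across and 80 mm high, standing to the right of the mat; origin under its foot. Leave alone.
Things that resemble listed ones, but are neither listed nor needed, are in the scene too. Leave any orange look-alike of the part that bears left_center alone.

How it is judged:
On the way, in this order (a step that is already met when the one before it is completed fails the run):
1. the left box is held up clear of the table, about to be shaken (under 0.06 m/s) (height (world z) of left_center above 0.047 m and linear speed of case_left below 0.06 m/s and angular speed of case_left below 0.6 rad/s).
2. the left box is shaken: a brisk stroke (over 0.12 m/s or 1.2 rad/s) while clear (height (world z) of left_center above 0.047 m and (linear speed of case_left above 0.12 m/s or angular speed of case_left above 1.2 rad/s)).
3. the left box reaches the turn of the stroke, still clear (under 0.06 m/s) (all of step 1).
4. the middle box is held up clear of the table, about to be shaken (under 0.06 m/s) (height (world z) of middle_center above 0.047 m and linear speed of case_middle below 0.06 m/s and angular speed of case_middle below 0.6 rad/s).
5. the middle box is shaken: a brisk stroke (over 0.12 m/s or 1.2 rad/s) while clear (height (world z) of middle_center above 0.047 m and (linear speed of case_middle above 0.12 m/s or angular speed of case_middle above 1.2 rad/s)).
6. the middle box reaches the turn of the stroke, still clear (under 0.06 m/s) (all of step 4).
7. the right box is held up clear of the table, about to be shaken (under 0.06 m/s) (height (world z) of right_center above 0.047 m and linear speed of case_right below 0.06 m/s and angular speed of case_right below 0.6 rad/s).
8. the right box is shaken: a brisk stroke (over 0.12 m/s or 1.2 rad/s) while clear (height (world z) of right_center above 0.047 m and (linear speed of case_right above 0.12 m/s or angular speed of case_right above 1.2 rad/s)).
9. the right box reaches the turn of the stroke, still clear (under 0.06 m/s) (all of step 7).
At the end, for the whole second after the job is handed in: The box with the loose ball is held in the fingers, still (under 40 mm/s), level (within 15 degrees), its centre 100 to 250 mm above the table and within 50 mm of the mat's centre seen from above; the other two stand upright within 50 mm of where they were (((horizontal distance between left_center and mat_center below 0.05 m and height (world z) of left_center between 0.1 and 0.25 m and angle between left_center's own z axis and vertical below 0.26 rad and linear speed of case_left below 0.04 m/s and contact force between case_left and the fingers above 2 N and contact force between case_left_c0 and anything else above 0.3 N and (height (world z) of middle_center below 0.036 m and distance of middle_center from where it was at the start of the episode below 0.05 m and angle between middle_center's own z axis and vertical below 0.15 rad) and (height (world z) of right_center below 0.036 m and distance of right_center from where it was at the start of the episode below 0.05 m and angle between right_center's own z axis and vertical below 0.15 rad)) or (horizontal distance between middle_center and mat_center below 0.05 m and height (world z) of middle_center between 0.1 and 0.25 m and angle between middle_center's own z axis and vertical below 0.26 rad and linear speed of case_middle below 0.04 m/s and contact force between case_middle and the fingers above 2 N and contact force between case_middle_c0 and anything else above 0.3 N and (height (world z) of left_center below 0.036 m and distance of left_center from where it was at the start of the episode below 0.05 m and angle between left_center's own z axis and vertical below 0.15 rad) and (height (world z) of right_center below 0.036 m and distance of right_center from where it was at the start of the episode below 0.05 m and angle between right_center's own z axis and vertical below 0.15 rad)) or (horizontal distance between right_center and mat_center below 0.05 m and height (world z) of right_center between 0.1 and 0.25 m and angle between right_center's own z axis and vertical below 0.26 rad and linear speed of case_right below 0.04 m/s and contact force between case_right and the fingers above 2 N and contact force between case_right_c0 and anything else above 0.3 N and (height (world z) of left_center below 0.036 m and distance of left_center from where it was at the start of the episode below 0.05 m and angle between left_center's own z axis and vertical below 0.15 rad) and (height (world z) of middle_center below 0.036 m and distance of middle_center from where it was at the start of the episode below 0.05 m and angle between middle_center's own z axis and vertical below 0.15 rad)))); the arm keeps its last pose, push and grip.
It fails at once if the jar is disturbed (distance of jar from where it was at the start of the episode above 0.03 m).
It fails at once if the beater is disturbed (distance of beater from where it was at the start of the episode above 0.03 m).
It fails at once if the skittle is disturbed (distance of skittle from where it was at the start of the episode above 0.03 m).
It also fails if it takes over 72 s, if anything falls off the work surface, if the arm or the gripper's body presses on something with over 40 N, if the wrist force passes 120 N, or if a joint passes its speed limit or range.

## Robot

A 7-joint arm with a two-finger parallel gripper is mounted at the origin on the work surface. World frame = base frame: x ahead of the robot, y to its left, z up, the work surface at z = 0. Lengths are in m, angles in rad, forces in N, time in s.
With the tool pointing down it reaches from about 0.4 to 0.85 m from the base axis. Payload 10.4 kg.
Tool frame: the origin (TCP) lies on the centre line of the jaws, within the pads' length; the fingertips stand 19 mm ahead of it and the grasp point (between the pads) is the TCP (arm.tcp_to_tips is the distance from the TCP to the fingertips, in m); z points along the fingers, y is the line along which they close (so a half turn about z gives the same grasp; the last joint's range is limited). The gripper opens to 85 mm and grips with 20 to 120 N. Pads are 22 mm wide; open, the fingers measure 114 mm over their backs; the gripper's body (76 mm by 85 mm) begins 54 mm behind the grasp point. The pads swing forward as they close: fully open they stand 13 mm farther back than shut.
Start: joints at [1.129, 0.332, -0.065, 1.46, 0.022, 1.35, -0.088], TCP at [0.254, -0.571, 0.25] pointing down, gripper open.
Joint ranges: [-2.6, 2.6], [-0.5, 2.12], [-1.47, 1.34], [0.16, 2.42], [-1.27, 4.41], [0.06, 2.06], [-2.6, 2.6]. Speed limits (rad/s): [2.22, 2.22, 2.79, 2.79, 3.14, 3.14, 3.14].

## Interface

Orientations are given as a 3x3 rotation matrix whose columns are the frame's x, y, z axes.
In Python, from bench import arm gives the robot as it stands.
- The arm moves only by the tool drive_tool, never from a script. Its argument "series" is a list of rows, each a list of 2 entries, a list of its own where there are three numbers: the shift along the tool's x, y, z normalised to -1 to 1, where 1 is 100 mm, then the turn about the tool's z normalised to -1 to 1, where 1 is 0.5 rad. A call has 1 to 5 rows; each row shifts and turns the commanded pose from where the row before left it, along the tool's axes as they then stand; what a row does not reach is not made up. A row lasts 1/10 s, in which the tool goes at most 50 mm and 8.59 degrees, less where a joint would pass 70% of its speed; a pose out of reach is approached as far as the arm can. A call with a number of a shift or a turn outside -1 to 1 is refused whole. A call with a gripper value outside its range is refused whole. "grip" is the closure, from 0 (fully open) to 1 (shut), set as the call begins (left out, the last holds). The fingers move at their own pace and stop on an object; the grip force is fixed at half the most. Time passes only in rows, so rows that do not move let the fingers close. It gives the time, the measured TCP pose, the force, the opening and the grip force at its end, in the units of the state.
- arm.state(): the state, without advancing time (a new reading comes with each control period).
- arm.read_camera(name): name is "scene" or "top"; returns a dict with "image" (384x512x3 uint8, blue, green, red), "fovy" (degrees; the focal length in pixels is half the picture's height over the tangent of half this angle, whatever the lens; pixels are square), "cx", "cy" (the principal point, pixels), "D" ([k1, k2, p1, p2, k3] as OpenCV has them; the pictures are not rectified), "rvec" (rotation vector, rad) and "tvec" (3), from world to camera coordinates, as OpenCV has them. Camera axes: x right, y down, z forward; pixel columns grow to the right and rows downward; lengths in m; the calibration is good to about 2 mm. A picture is of the moment at which its call begins. There is no depth.
- arm.job_done(): hands the job in; it is judged then, once.
The state is a dict: "time_s": time; "joint_pos": joint angles; "joint_velocities": joint speeds; "joint_efforts": joint torques, N m; "eef_pos": TCP position; "tool_rot": TCP orientation; "ft_force": force on the tool from outside, world axes, zero at the start; "wrist_torque": the same for the moment, N m; "finger_gap": opening from 0.0 (shut) to 1.0 (fully open); "grasp_force": force on a finger pad.
Only numpy, scipy, OpenCV 4.12 (cv2) and the standard library are available. Lean on these libraries where they do the work, as an engineer would, in place of code of your own. Each camera call takes 0.05 s, during which the arm holds its last target. There are 200 camera calls.

## Working session

There is one attempt and no reset: what is moved stays moved. The work goes in short steps, Python scripts to look and compute and a tool call to move; the robot and the scene stay as the last step left them, time stands still between calls to the robot, and variables do not carry over. Pictures are saved under pics/ and viewed, at most 10 in all, crops included, and the job is handed in when it is done.

Besides the shell and the picture viewer there is one more tool, called after "Request:" by a JSON object that holds its "name" and its "arguments". drive_tool: Moves the arm, as the interface text tells. Scaled input: -1 to 1 covers 100 mm each way for a shift and 0.5 rad each way for a turn. Its arguments: {"type":"object","properties":{"series":{"type":"array"},"grip":{"type":"number"}},"required":["series"]}

```bash
mkdir -p pics
cat > h.py <<'E'
import numpy as np, cv2
from bench import arm
def K(c):
    f=c["image"].shape[0]/2/np.tan(np.radians(c["fovy"])/2)
    return np.array([[f,0,c["cx"]],[0,f,c["cy"]],[0,0,1.]])
def ray(c,px,z):
    """pixels -> world points on plane z"""
    u=cv2.undistortPoints(np.array(px,float).reshape(-1,1,2),K(c),np.array(c["D"],float)).reshape(-1,2)
    R=cv2.Rodrigues(np.array(c["rvec"],float))[0]; t=np.array(c["tvec"],float).ravel()
    o=-R.T@t; d=np.c_[u,np.ones(len(u))]@R
    return o+d*((z-o[2])/d[:,2])[:,None]
def proj(c,P):
    return cv2.projectPoints(np.array(P,float),np.array(c["rvec"],float),np.array(c["tvec"],float),K(c),np.array(c["D"],float))[0].reshape(-1,2)
E
python3 - <<'E'
from h import *
import pickle
for n in("top","scene"):
    c=arm.read_camera(n); cv2.imwrite(f"pics/{n}0.png",c["image"]); pickle.dump(c,open(n+"0.pkl","wb"))
print(arm.state())
E
```

```text
{'time_s': 0.1, 'joint_pos': array([ 1.12937437,  0.33277877, -0.06468277,  1.46088326,  0.02158724,
        1.34988646, -0.08849096]), 'joint_velocities': array([ 0.00137448, -0.00285771, -0.00031037, -0.00283639,  0.0006056 ,
       -0.00167073,  0.00081969]), 'joint_efforts': array([ 1.89237224e-03, -6.26742911e+01,  4.93181229e-02, -3.92431533e+01,
        1.61840249e-02,  6.95578303e-03,  7.13669397e-05]), 'eef_pos': array([ 0.25404043, -0.5706927 ,  0.24960172]), 'tool_rot': array([[ 9.13564702e-01,  4.06693032e-01, -5.59359662e-04],
       [ 4.06693414e-01, -9.13564004e-01,  1.13025515e-03],
       [-5.13439569e-05, -1.26004910e-03, -9.99999205e-01]]), 'ft_force': array([ 0.86660844,  0.16585269, -0.1228374 ]), 'wrist_torque': array([-0.01885387, -0.03495092, -0.0342528 ]), 'grasp_force': 0.0, 'finger_gap': 0.9965784352311731}
```

View pics/top0.png

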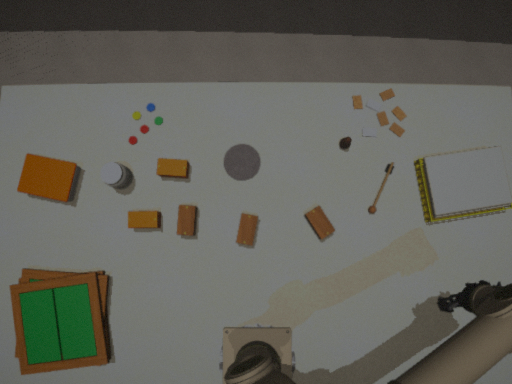

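View pics/scene0.png

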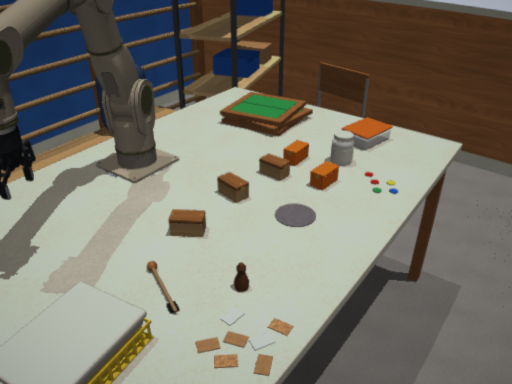

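Top view: the brown wooden boxes are at (187,221) left, (247,230) middle and (319,222) right. The mat is at (242,162). Things that could be mistaken for boxes are the orange look-alikes at (173,168) and (144,219), and the orange book at (48,178). The jar is at (117,175), the skittle at (345,143) and the beater at (382,190). I choose the three brown boxes and will check them in one crop with fitted outlines.

```bash
cat > fit.py <<'E'
from h import *
import pickle
from scipy.optimize import minimize
t,s=[pickle.load(open(n+"0.pkl","rb")) for n in("top","scene")]
def corners(p):
    x,y,a=p; L=np.array([[i*.05,j*.028,k] for i in(-1,1) for j in(-1,1) for k in(0,.06)])
    R=np.array([[np.cos(a),-np.sin(a),0],[np.sin(a),np.cos(a),0],[0,0,1]]); return L@R.T+[x,y,0]
def hull(c,p,S=4):
    m=np.zeros((384*S,512*S),np.uint8); q=(proj(c,corners(p))+.5)*S
    cv2.fillConvexPoly(m,cv2.convexHull(np.round(q).astype(np.int32)),255); return m
def seg(c,seed,r):
    hsv=cv2.cvtColor(c["image"],cv2.COLOR_BGR2HSV); m=((hsv[...,1]>105)&(hsv[...,0]<25)).astype(np.uint8)
    w=np.zeros_like(m); w[seed[1]-r:seed[1]+r,seed[0]-r:seed[0]+r]=1
    n,l,st,_=cv2.connectedComponentsWithStats(m*w); k=1+np.argmax(st[1:,4])
    return cv2.resize((l==k).astype(np.uint8)*255,None,fx=4,fy=4,interpolation=cv2.INTER_LINEAR)>127
vis={"t":t["image"].copy(),"s":s["image"].copy()}
for n,a,b in(("left",(187,221),(274,166)),("middle",(247,230),(233,186)),("right",(319,222),(187,222))):
    M=seg(t,a,24),seg(s,b,24); p0=ray(t,[a],.04)[0]
    def cost(p): return sum(1-(h&m).sum()/(h|m).sum() for c,m in zip((t,s),M) for h in[hull(c,p)>0])
    best=min((minimize(cost,[p0[0],p0[1],a0],method="Nelder-Mead",options=dict(initial_simplex=[[p0[0],p0[1],a0],[p0[0]+.01,p0[1],a0],[p0[0],p0[1]+.01,a0],[p0[0],p0[1],a0+.15]],xatol=2e-4,fatol=1e-4)) for a0 in(-.3,0,.5)),key=lambda r:r.fun)
    print(n,best.x.round(4),round(best.fun,3))
    for k,c in(("t",t),("s",s)): cv2.polylines(vis[k],[cv2.convexHull(np.round(proj(c,corners(best.x))).astype(np.int32))],True,(255,255,0),1)
g=t["image"].astype(int); hsv=cv2.cvtColor(t["image"],cv2.COLOR_BGR2HSV)
m=(g.sum(2)<420)[135:190,215:270].astype(np.uint8); n,l,st,ce=cv2.connectedComponentsWithStats(m); k=1+np.argmax(st[1:,4])
mc=ce[k]+[215,135]; print("mat px",mc,st[k],"world",ray(t,[mc],.003))
hu=cv2.findContours((l==k).astype(np.uint8),0,1)[0][0].reshape(-1,2)+[215,135]; w=ray(t,hu,.003); print("diam",np.ptp(w,0)[:2], "scene px of mat",proj(s,ray(t,[mc],.003)))
print("skittle,beater,jar",ray(t,[[345,143],[373,210],[390,166],[117,175]],.02)[:,:2])
o=np.hstack([cv2.resize(vis["t"][190:260,110:350],None,fx=3,fy=3)[:, :480],]) if 0 else np.vstack([cv2.resize(vis["t"][145:250,110:350],None,fx=3,fy=3),cv2.resize(vis["s"][140:240,140:380],None,fx=2.6,fy=2.6,)[:,:].copy() if 0 else cv2.resize(vis["s"][145:240,150:350],(720,280))])
cv2.imwrite("pics/fit0.png",o)
E
python3 fit.py
```

```text
left [ 0.4772  0.242  -0.0641] 0.556
middle [ 0.4469  0.0334 -0.2125] 0.263
right [ 0.47   -0.2115  0.6271] 0.295
mat px [242. 162.] [   0    0   55   55 3025] world [[0.6805778  0.05065528 0.003     ]]
diam [0.19156404 0.1903072 ] scene px of mat [[294.10332738 214.4822852 ]]
skittle,beater,jar [[ 0.74534791 -0.30905536]
 [ 0.51093492 -0.40052788]
 [ 0.66437636 -0.465592  ]
 [ 0.63261718  0.48383412]]
```

View pics/fit0.png

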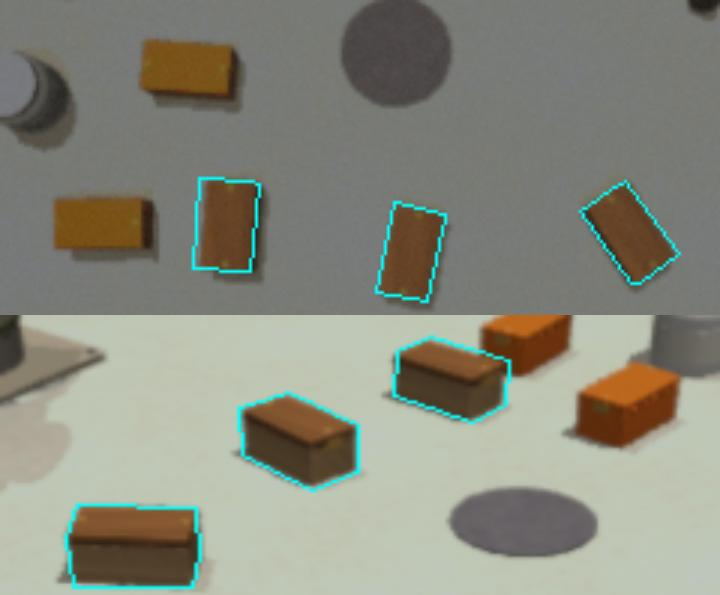

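The crop shows three brown boxes. The middle and right outlines fit well. The left one is pulled by the orange neighbour, so I refit it without orange pixels. The mat is a grey disc at (242,162), consistent in both views.

```bash
sed -i 's/m=((hsv\[...,1\]>105)&(hsv\[...,0\]<25)).astype/m=((hsv[...,1]>75)\&(hsv[...,1]<205)\&(hsv[...,0]<25)).astype/' fit.py
sed -i 's/    M=seg/    for c,q in((t,a),(s,b),(t,(173,168)),(s,(296,152))): print(cv2.cvtColor(c["image"],cv2.COLOR_BGR2HSV)[q[1],q[0]],end=" ")\n    M=seg/' fit.py; python3 fit.py | head -3
python3 - <<'E'
from h import *
print(arm.read_camera("top")["tvec"])
E
```

```text
[ 14 159 101] [ 15 149  53] [ 18 209 121] [ 13 220 144] left [ 0.4775  0.2388 -0.0255] 0.259
[ 13 149 106] [ 13 162  99] [ 18 209 121] [ 13 220 144] middle [ 0.4462  0.0328 -0.2025] 0.17
[ 13 157 101] [ 13 160  59] [ 18 209 121] [ 13 220 144] right [ 0.4696 -0.2117  0.5986] 0.2
[-0.0082394   0.58163035  1.43273199]
```

View pics/fit0.png

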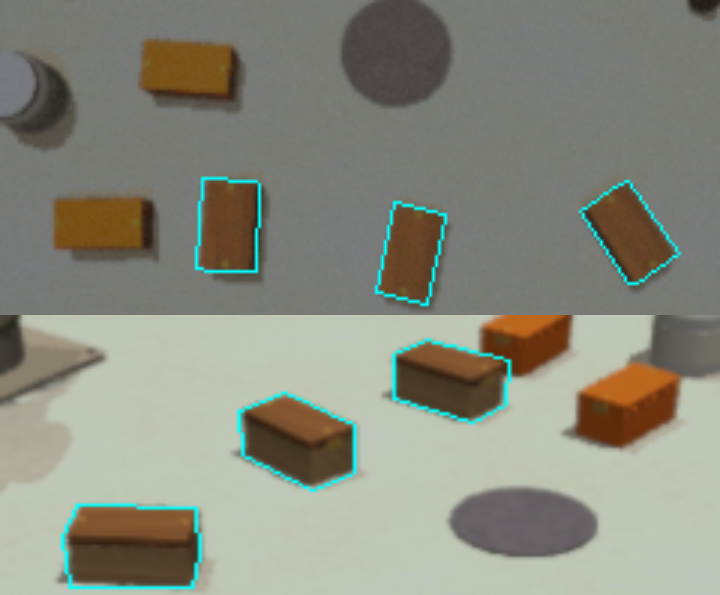

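The refit outlines sit on all three boxes; the left box's true y is about 3 mm to the right of its outline, so I use (0.477, 0.236, −0.03). I start by swinging out and turning.

Create go.py:
```python
import sys
from h import *
def go(x,y,z,yaw):
    s=arm.state(); R=np.array(s["tool_rot"]); d=R.T@(np.array([x,y,z])-s["eef_pos"])
    w=np.arctan2(R[1,0],R[0,0]); t=-((yaw-w+np.pi/2)%np.pi-np.pi/2)
    print("t",round(s["time_s"],2),"pos",s["eef_pos"].round(4),"yaw",w.round(4),"-> shift(norm)",(d*10).round(3),"turn(norm)",(t/.5).round(3),"j7",s["joint_pos"][6].round(2))
if __name__=="__main__": go(*map(float,sys.argv[1:5]))
def look():
    s=arm.state(); R=np.array(s["tool_rot"]); print("t",round(s["time_s"],2),"F",(R.T@s["ft_force"]).round(2),"M tool",(R.T@s["wrist_torque"]).round(3),"gap",round(s["finger_gap"],3),"grasp",round(s["grasp_force"],1))
```

```text
(no output)
```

Request:
{"name": "drive_tool", "arguments": {"series": [[[0.4,0,0],0.3],[[0.4,0,0],0.3],[[0.4,0,0],0.3],[[0,0,0],0]], "grip": 0}}

```text
time_s: 0.55
eef_pos: [0.3757, -0.5357, 0.2494]
tool_rot: [[1.0, -0.03, 0.002], [-0.03, -1.0, 0.003], [0.002, -0.003, -1.0]]
ft_force: [-0.2, 1.0, 0.7]
finger_gap: 1.0
grasp_force: 0.0
```

```bash
python3 go.py 0.477 0.236 0.15 -0.03
```

```text
t 0.55 pos [ 0.3757 -0.5357  0.2494] yaw -0.0298 -> shift(norm) [ 0.78  -7.742  1.016] turn(norm) 0.0 j7 -0.72
```

Request:
{"name": "drive_tool", "arguments": {"series": [[[0.04,-0.3,0],0],[[0.04,-0.4,0],0],[[0.04,-0.4,0],0],[[0.04,-0.4,0],0],[[0.04,-0.4,0],0]]}}

```text
time_s: 1.05
eef_pos: [0.3946, -0.3486, 0.2501]
tool_rot: [[1.0, -0.031, -0.0], [-0.031, -1.0, -0.0], [-0.0, 0.0, -1.0]]
ft_force: [0.6, 0.3, -0.5]
finger_gap: 1.002
grasp_force: 0.0
```

Request:
{"name": "drive_tool", "arguments": {"series": [[[0.04,-0.4,0],0],[[0.04,-0.4,0],0],[[0.04,-0.4,0],0],[[0.04,-0.4,0],0],[[0.04,-0.4,0],0]]}}

```text
time_s: 1.55
eef_pos: [0.4208, -0.1494, 0.2502]
tool_rot: [[1.0, -0.031, -0.0], [-0.031, -1.0, -0.0], [-0.0, 0.0, -1.0]]
ft_force: [1.1, -1.1, 0.6]
finger_gap: 0.996
grasp_force: 0.0
```

Request:
{"name": "drive_tool", "arguments": {"series": [[[0.04,-0.4,0],0],[[0.04,-0.4,0],0],[[0.04,-0.4,0],0],[[0.04,-0.4,0],0],[[0.04,-0.4,0],0]]}}

```text
time_s: 2.05
eef_pos: [0.4472, 0.0498, 0.2503]
tool_rot: [[1.0, -0.031, 0.0], [-0.031, -1.0, -0.0], [0.0, 0.0, -1.0]]
ft_force: [1.4, 0.0, -0.2]
finger_gap: 0.998
grasp_force: 0.0
```

Request:
{"name": "drive_tool", "arguments": {"series": [[[0.04,-0.4,0.2],0],[[0.04,-0.4,0.2],0],[[0.04,-0.4,0.2],0],[[0.04,-0.4,0.2],0],[[0,-0.2,0.2],0]]}}

```text
time_s: 2.55
eef_pos: [0.4686, 0.2312, 0.1495]
tool_rot: [[1.0, -0.028, 0.0], [-0.028, -1.0, 0.002], [0.0, -0.002, -1.0]]
ft_force: [0.0, -1.0, 0.2]
finger_gap: 1.001
grasp_force: 0.0
```

Request:
{"name": "drive_tool", "arguments": {"series": [[[0,0,0],0],[[0,0,0],0]]}}

```text
time_s: 2.75
eef_pos: [0.4687, 0.2276, 0.1499]
tool_rot: [[1.0, -0.03, -0.001], [-0.03, -1.0, -0.0], [-0.001, 0.001, -1.0]]
ft_force: [-0.0, -0.6, -0.2]
finger_gap: 1.0
grasp_force: 0.0
```

```bash
python3 go.py 0.477 0.236 0.035 -0.03
python3 - <<'E'
from go import *
look()
c=arm.read_camera("top"); cv2.imwrite("pics/t1.png",cv2.resize(c["image"][140:270,110:310],(800,520)))
E
```

```text
t 2.75 pos [0.4687 0.2276 0.1499] yaw -0.0302 -> shift(norm) [ 0.082 -0.087  1.149] turn(norm) -0.0 j7 -2.29
t 2.75 F [-0.03  0.58  0.17] M tool [-0.063  0.039 -0.013] gap 1.0 grasp 0.0
```

View pics/t1.png

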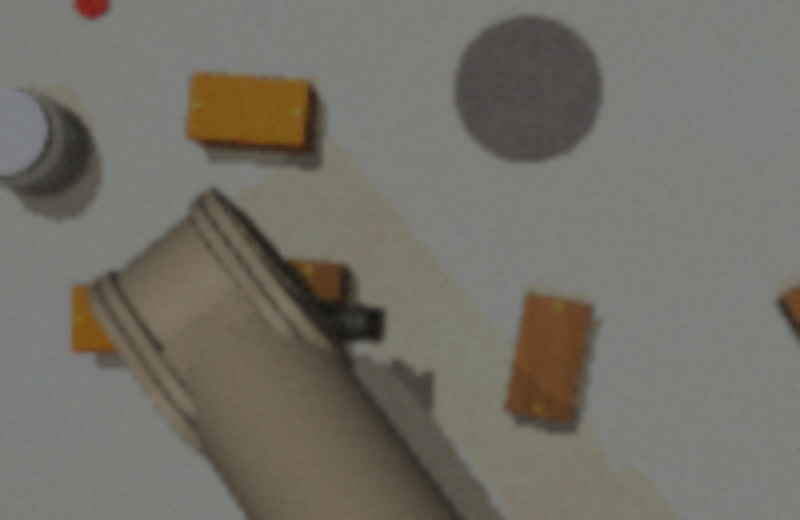

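The picture shows the gripper over the left box at about (330,310), with its right finger at (365,322). That finger is clear of the box's edge at about (345,290). Next I correct the position, descend and grip.

Request:
{"name": "drive_tool", "arguments": {"series": [[[0.08,-0.09,0.2],0],[[0,0,0.3],0],[[0,0,0.2],0],[[0,0,0.1],0],[[0,0,0],0]]}}

```text
time_s: 3.3
eef_pos: [0.4774, 0.2354, 0.07]
tool_rot: [[0.999, -0.033, -0.001], [-0.033, -0.999, -0.001], [-0.001, 0.001, -1.0]]
ft_force: [-0.4, -0.8, 0.6]
finger_gap: 1.001
grasp_force: 0.0
```

Request:
{"name": "drive_tool", "arguments": {"series": [[[0,0,0.15],0],[[0,0,0.15],0],[[0,0,0.05],0],[[0,0,0],0]]}}

```text
time_s: 3.7
eef_pos: [0.4767, 0.2363, 0.0344]
tool_rot: [[1.0, -0.031, -0.001], [-0.031, -1.0, -0.001], [-0.001, 0.001, -1.0]]
ft_force: [-0.0, -0.4, -0.5]
finger_gap: 1.001
grasp_force: 0.0
```

Request:
{"name": "drive_tool", "arguments": {"series": [[[0,0,0],0],[[0,0,0],0],[[0,0,0],0],[[0,0,0],0],[[0,0,0],0]], "grip": 1}}

```text
time_s: 4.2
eef_pos: [0.4777, 0.2368, 0.0361]
tool_rot: [[1.0, -0.031, 0.001], [-0.031, -1.0, 0.0], [0.001, -0.0, -1.0]]
ft_force: [-1.3, -0.4, 5.7]
finger_gap: 0.648
grasp_force: 63.9
```

Request:
{"name": "drive_tool", "arguments": {"series": [[[0,0,0],0],[[0,0,0],0],[[0,0,0],0],[[0,0,0],0],[[0,0,0],0]]}}

```text
time_s: 4.7
eef_pos: [0.4778, 0.2368, 0.0361]
tool_rot: [[1.0, -0.031, 0.001], [-0.031, -1.0, 0.0], [0.001, -0.0, -1.0]]
ft_force: [-2.0, -0.6, 5.8]
finger_gap: 0.649
grasp_force: 63.9
```

```bash
python3 -c "
from go import *
look(); go(.477,.236,.035,-.03)"
```

```text
t 4.7 F [-1.94  0.7  -5.83] M tool [-0.217 -0.261 -0.007] gap 0.649 grasp 63.9
t 4.7 pos [0.4778 0.2368 0.0361] yaw -0.0313 -> shift(norm) [-0.007  0.009  0.011] turn(norm) -0.003 j7 -2.41
```

Gripped; the gap is about 55 mm, which fits the box. Next I lift 60 mm, hold, shake lengthwise, and read the balance after a +x stroke and a −x stroke.

Request:
{"name": "drive_tool", "arguments": {"series": [[[0,0,-0.1],0],[[0,0,-0.2],0],[[0,0,-0.2],0],[[0,0,-0.1],0],[[0,0,0],0]]}}

```text
time_s: 5.2
eef_pos: [0.4779, 0.2369, 0.0966]
tool_rot: [[1.0, -0.031, 0.002], [-0.031, -1.0, 0.001], [0.002, -0.001, -1.0]]
ft_force: [1.0, -0.5, -3.5]
finger_gap: 0.65
grasp_force: 64.6
```

Request:
{"name": "drive_tool", "arguments": {"series": [[[0,0,0],0],[[0,0,0],0],[[0,0,0],0]]}}

```text
time_s: 5.5
eef_pos: [0.4768, 0.2364, 0.0944]
tool_rot: [[1.0, -0.031, -0.001], [-0.031, -1.0, -0.001], [-0.001, 0.001, -1.0]]
ft_force: [-0.4, 0.5, -5.2]
finger_gap: 0.646
grasp_force: 64.6
```

```bash
python3 -c "
from go import *
look(); go(.477,.236,.095,-.03)"
```

```text
t 5.5 F [-0.38 -0.48  5.25] M tool [-0.027  0.042 -0.021] gap 0.646 grasp 64.6
t 5.5 pos [0.4768 0.2364 0.0944] yaw -0.0311 -> shift(norm) [ 0.002  0.004 -0.006] turn(norm) -0.002 j7 -2.36
```

Request:
{"name": "drive_tool", "arguments": {"series": [[[0.3,0,0],0],[[0.3,0,0],0],[[-0.3,0,0],0],[[-0.3,0,0],0],[[0,0,0],0]]}}

```text
time_s: 6.0
eef_pos: [0.4733, 0.2373, 0.0941]
tool_rot: [[1.0, -0.028, -0.004], [-0.028, -1.0, -0.001], [-0.004, 0.001, -1.0]]
ft_force: [-0.6, -0.0, -4.4]
finger_gap: 0.648
grasp_force: 67.7
```

Request:
{"name": "drive_tool", "arguments": {"series": [[[0,0,0],0],[[0.3,0,0],0],[[0.3,0,0],0],[[0,0,0],0],[[0,0,0],0]]}}

```text
time_s: 6.5
eef_pos: [0.5381, 0.2343, 0.0947]
tool_rot: [[0.999, -0.033, -0.001], [-0.033, -0.999, 0.0], [-0.001, -0.0, -1.0]]
ft_force: [-0.3, -0.2, -4.9]
finger_gap: 0.648
grasp_force: 67.8
```

Request:
{"name": "drive_tool", "arguments": {"series": [[[0,0,0],0],[[0,0,0],0],[[0,0,0],0]]}}

```text
time_s: 6.8
eef_pos: [0.5368, 0.2349, 0.0954]
tool_rot: [[1.0, -0.031, 0.0], [-0.031, -1.0, -0.0], [0.0, 0.0, -1.0]]
ft_force: [0.5, 0.2, -4.9]
finger_gap: 0.652
grasp_force: 67.8
```

```bash
python3 -c "
from go import *
look(); go(.477,.236,.095,-.03)"
```

```text
t 6.8 F [ 0.46 -0.25  4.89] M tool [ 0.014 -0.018 -0.04 ] gap 0.652 grasp 67.8
t 6.8 pos [0.5368 0.2349 0.0954] yaw -0.0306 -> shift(norm) [-0.598  0.007  0.004] turn(norm) -0.001 j7 -2.33
```

Request:
{"name": "drive_tool", "arguments": {"series": [[[-0.3,0,0],0],[[-0.3,0,0],0],[[0,0,0],0],[[0,0,0],0],[[0,0,0],0]]}}

```text
time_s: 7.3
eef_pos: [0.478, 0.2365, 0.0956]
tool_rot: [[0.999, -0.032, 0.001], [-0.032, -0.999, 0.0], [0.001, -0.0, -1.0]]
ft_force: [0.2, -0.7, -5.3]
finger_gap: 0.651
grasp_force: 67.7
```

Request:
{"name": "drive_tool", "arguments": {"series": [[[0,0,0],0],[[0,0,0],0]]}}

```text
time_s: 7.5
eef_pos: [0.4778, 0.2365, 0.0953]
tool_rot: [[0.999, -0.032, 0.0], [-0.032, -0.999, 0.0], [0.0, -0.0, -1.0]]
ft_force: [-0.2, -0.1, -4.9]
finger_gap: 0.649
grasp_force: 67.7
```

```bash
python3 -c "
from go import *
look(); go(.477,.236,.036,-.03)"
```

```text
t 7.5 F [-0.21  0.09  4.92] M tool [-0.035  0.086  0.043] gap 0.649 grasp 67.7
t 7.5 pos [0.4778 0.2365 0.0953] yaw -0.0318 -> shift(norm) [-0.007  0.006  0.593] turn(norm) -0.004 j7 -2.36
```

Force is about 5 N. My after +x and −x is −0.018 versus 0.086, which suggests a loose ball, but the readings are noisy. I average several readings at both ends.

```bash
cat > avg.py <<'E'
from go import *
A=[]
for i in range(8):
    arm.read_camera("top"); s=arm.state(); R=np.array(s["tool_rot"]); A.append(np.r_[R.T@s["ft_force"],R.T@s["wrist_torque"]])
A=np.array(A); print("t",round(s["time_s"],2),"mean",A.mean(0).round(3),"sem",(A.std(0)/8**.5).round(3))
E
python3 avg.py
```

```text
t 7.9 mean [-6.000e-02  2.800e-02  4.807e+00  1.500e-02  3.700e-02 -1.000e-03] sem [0.236 0.121 0.259 0.011 0.009 0.01 ]
```

Request:
{"name": "drive_tool", "arguments": {"series": [[[0.3,0,0],0],[[0.3,0,0],0],[[0,0,0],0],[[0,0,0],0],[[0,0,0],0]]}}

```text
time_s: 8.4
eef_pos: [0.5364, 0.2351, 0.0951]
tool_rot: [[1.0, -0.03, -0.001], [-0.03, -1.0, -0.0], [-0.001, 0.0, -1.0]]
ft_force: [0.1, -0.7, -5.5]
finger_gap: 0.648
grasp_force: 67.8
```

```bash
python3 avg.py
```

```text
t 8.8 mean [-5.280e-01  3.500e-02  4.951e+00 -2.000e-03 -3.200e-02 -1.600e-02] sem [0.114 0.156 0.139 0.009 0.016 0.007]
```

Request:
{"name": "drive_tool", "arguments": {"series": [[[-0.3,0,0],0],[[-0.3,0,0],0],[[0,0,0],0],[[0,0,0],0],[[0,0,0],0]]}}

```text
time_s: 9.3
eef_pos: [0.4781, 0.2364, 0.0956]
tool_rot: [[0.999, -0.032, 0.001], [-0.032, -0.999, 0.0], [0.001, -0.0, -1.0]]
ft_force: [0.2, 0.0, -4.7]
finger_gap: 0.649
grasp_force: 67.7
```

```bash
python3 avg.py
```

```text
t 9.7 mean [ 1.33e-01 -2.13e-01  4.85e+00 -1.00e-03  4.90e-02  1.00e-03] sem [0.241 0.131 0.143 0.007 0.011 0.009]
```

The My means are +0.037, −0.032 and +0.049 N·m. A swing of about 0.075 matches the ball (0.22 kg × 34 mm), so left looks like the rattler. I set it back down and check the others.

Request:
{"name": "drive_tool", "arguments": {"series": [[[0,0,0.15],0],[[0,0,0.2],0],[[0,0,0.15],0],[[0,0,0.06],0],[[0,0,0.03],0]]}}

```text
time_s: 10.2
eef_pos: [0.4763, 0.2362, 0.036]
tool_rot: [[1.0, -0.031, -0.003], [-0.031, -1.0, -0.002], [-0.003, 0.002, -1.0]]
ft_force: [-17.8, -10.8, 34.3]
finger_gap: 0.65
grasp_force: 71.5
```

Request:
{"name": "drive_tool", "arguments": {"series": [[[0,0,0],0],[[0,0,0],0],[[0,0,0],0],[[0,0,0],0],[[0,0,0],0]], "grip": 0}}

```text
time_s: 10.7
eef_pos: [0.4775, 0.2367, 0.0365]
tool_rot: [[1.0, -0.031, 0.001], [-0.031, -1.0, 0.0], [0.001, -0.0, -1.0]]
ft_force: [-0.4, -0.2, 0.0]
finger_gap: 1.001
grasp_force: 0.0
```

Request:
{"name": "drive_tool", "arguments": {"series": [[[0,0,-0.15],0],[[0,0,-0.3],0],[[0,0,-0.4],0],[[0,0,-0.3],0],[[0,0,0],0]]}}

```text
time_s: 11.2
eef_pos: [0.4792, 0.2382, 0.1566]
tool_rot: [[0.999, -0.031, 0.007], [-0.031, -1.0, 0.003], [0.007, -0.003, -1.0]]
ft_force: [1.0, 0.1, -0.8]
finger_gap: 1.001
grasp_force: 0.0
```

```bash
python3 go.py 0.4465 0.0325 0.15 -0.205
```

```text
t 11.2 pos [0.4792 0.2382 0.1566] yaw -0.0309 -> shift(norm) [-0.264  2.066  0.059] turn(norm) 0.348 j7 -2.32
```

Request:
{"name": "drive_tool", "arguments": {"series": [[[0,0,0],0.174],[[0,0,0],0.174],[[0.02,0.3,0],0],[[0.02,0.4,0],0],[[0.02,0.4,0],0]]}}

```text
time_s: 11.7
eef_pos: [0.4601, 0.1269, 0.1515]
tool_rot: [[0.979, -0.202, -0.0], [-0.202, -0.979, 0.0], [-0.0, -0.0, -1.0]]
ft_force: [1.2, -1.3, -0.5]
finger_gap: 1.002
grasp_force: 0.0
```

Request:
{"name": "drive_tool", "arguments": {"series": [[[0.02,0.4,0],0],[[0.02,0.4,0],0],[[0,0.18,0.1],0],[[0,0,0],0],[[0,0,0],0]]}}

```text
time_s: 12.2
eef_pos: [0.4447, 0.0314, 0.1416]
tool_rot: [[0.979, -0.204, 0.0], [-0.204, -0.979, 0.0], [0.0, -0.0, -1.0]]
ft_force: [0.3, 0.2, 0.8]
finger_gap: 1.001
grasp_force: 0.0
```

```bash
python3 go.py 0.4465 0.0325 0.036 -0.205
python3 - <<'E'
from go import *
c=arm.read_camera("top"); d=arm.read_camera("scene"); cv2.imwrite("pics/t2.png",np.vstack([cv2.resize(c["image"][150:270,130:340],(700,300)),cv2.resize(d["image"][110:240,150:370],(700,300))]))
E
```

```text
t 12.2 pos [0.4447 0.0314 0.1416] yaw -0.2053 -> shift(norm) [ 0.015 -0.014  1.056] turn(norm) -0.001 j7 -1.98
```

View pics/t2.png

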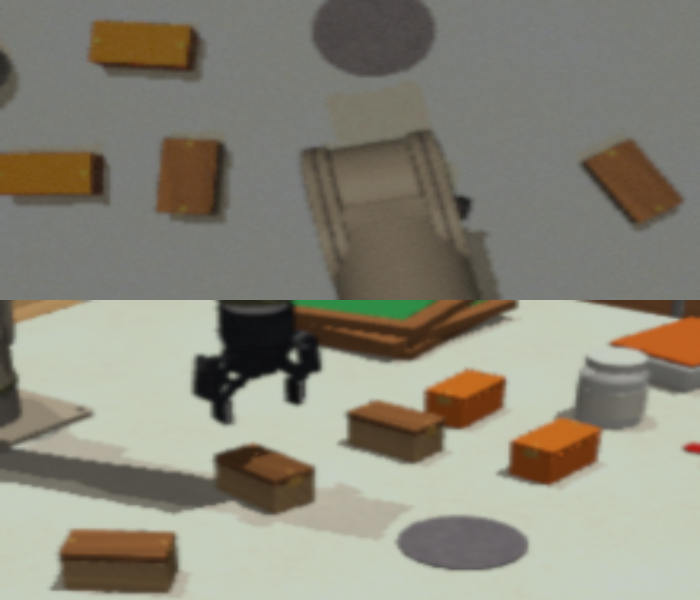

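The left box is back upright at about (190,175) in the upper half, where it stood. The gripper hangs over the middle box at about (265,480) in the lower half. Descending on the middle box.

Request:
{"name": "drive_tool", "arguments": {"series": [[[0.01,-0.01,0.2],0],[[0,0,0.3],0],[[0,0,0.2],0],[[0,0,0],0],[[0,0,0],0]]}}

```text
time_s: 12.8
eef_pos: [0.4462, 0.0328, 0.0719]
tool_rot: [[0.979, -0.202, 0.0], [-0.202, -0.979, 0.001], [-0.0, -0.001, -1.0]]
ft_force: [-0.7, 0.6, 0.8]
finger_gap: 1.001
grasp_force: 0.0
```

Request:
{"name": "drive_tool", "arguments": {"series": [[[0,0,0.15],0],[[0,0,0.15],0],[[0,0,0.05],0],[[0,0,0],0]]}}

```text
time_s: 13.2
eef_pos: [0.4462, 0.032, 0.0369]
tool_rot: [[0.979, -0.203, 0.0], [-0.203, -0.979, 0.0], [0.0, -0.0, -1.0]]
ft_force: [0.5, 0.4, 0.1]
finger_gap: 0.998
grasp_force: 0.0
```

Request:
{"name": "drive_tool", "arguments": {"series": [[[0,0,0],0],[[0,0,0],0],[[0,0,0],0],[[0,0,0],0],[[0,0,0],0]], "grip": 1}}

```text
time_s: 13.7
eef_pos: [0.4468, 0.032, 0.0374]
tool_rot: [[0.979, -0.204, 0.002], [-0.204, -0.979, -0.0], [0.002, -0.0, -1.0]]
ft_force: [-1.3, 0.2, 6.6]
finger_gap: 0.648
grasp_force: 63.3
```

Request:
{"name": "drive_tool", "arguments": {"series": [[[0,0,0],0],[[0,0,0],0],[[0,0,0],0]]}}

```text
time_s: 14.0
eef_pos: [0.4468, 0.032, 0.0374]
tool_rot: [[0.979, -0.204, 0.002], [-0.204, -0.979, -0.0], [0.002, -0.0, -1.0]]
ft_force: [-0.6, -0.0, 5.9]
finger_gap: 0.643
grasp_force: 63.3
```

Request:
{"name": "drive_tool", "arguments": {"series": [[[0,0,-0.1],0],[[0,0,-0.2],0],[[0,0,-0.2],0],[[0,0,-0.1],0],[[0,0,0],0]]}}

```text
time_s: 14.5
eef_pos: [0.4467, 0.0317, 0.0977]
tool_rot: [[0.979, -0.204, 0.003], [-0.204, -0.979, -0.001], [0.003, 0.0, -1.0]]
ft_force: [0.4, 0.4, -4.0]
finger_gap: 0.646
grasp_force: 64.3
```

Request:
{"name": "drive_tool", "arguments": {"series": [[[0,0,0],0],[[0,0,0],0],[[0,0,0],0]]}}

```text
time_s: 14.8
eef_pos: [0.4453, 0.0317, 0.0955]
tool_rot: [[0.979, -0.204, -0.001], [-0.204, -0.979, 0.0], [-0.001, 0.0, -1.0]]
ft_force: [0.1, 0.5, -2.8]
finger_gap: 0.65
grasp_force: 64.3
```

```bash
python3 go.py 0.4465 0.0325 0.036 -0.205
```

```text
t 14.8 pos [0.4453 0.0317 0.0955] yaw -0.2052 -> shift(norm) [ 0.011 -0.01   0.595] turn(norm) -0.0 j7 -2.03
```

Held up clear and still. Now I shake it and average at each end.

Request:
{"name": "drive_tool", "arguments": {"series": [[[0.3,0,0],0],[[0.3,0,0],0],[[-0.3,0,0],0],[[-0.3,0,0],0],[[0,0,0],0]]}}

```text
time_s: 15.3
eef_pos: [0.4422, 0.0324, 0.0948]
tool_rot: [[0.979, -0.202, -0.005], [-0.202, -0.979, -0.0], [-0.004, 0.001, -1.0]]
ft_force: [-0.1, -0.7, -3.2]
finger_gap: 0.653
grasp_force: 64.7
```

Request:
{"name": "drive_tool", "arguments": {"series": [[[0,0,0],0],[[0.3,0,0],0],[[0.3,0,0],0],[[0,0,0],0],[[0,0,0],0]]}}

```text
time_s: 15.8
eef_pos: [0.5052, 0.0194, 0.0959]
tool_rot: [[0.979, -0.204, -0.001], [-0.204, -0.979, 0.001], [-0.001, -0.001, -1.0]]
ft_force: [-0.7, 0.5, -4.1]
finger_gap: 0.65
grasp_force: 64.7
```

```bash
python3 avg.py
```

```text
t 16.2 mean [-9.900e-02 -4.470e-01  3.158e+00  2.000e-03 -6.000e-03  8.000e-03] sem [0.124 0.228 0.189 0.01  0.01  0.006]
```

Request:
{"name": "drive_tool", "arguments": {"series": [[[-0.3,0,0],0],[[-0.3,0,0],0],[[0,0,0],0],[[0,0,0],0],[[0,0,0],0]]}}

```text
time_s: 16.7
eef_pos: [0.4466, 0.0315, 0.0967]
tool_rot: [[0.979, -0.204, 0.001], [-0.204, -0.979, -0.0], [0.001, -0.0, -1.0]]
ft_force: [-0.1, -0.7, -3.1]
finger_gap: 0.653
grasp_force: 64.8
```

```bash
python3 avg.py; python3 go.py 0.4465 0.0325 0.0375 -0.205
```

```text
t 17.1 mean [-0.035 -0.393  3.12  -0.006  0.015 -0.007] sem [0.171 0.205 0.16  0.012 0.008 0.008]
t 17.1 pos [0.446  0.0317 0.0962] yaw -0.2053 -> shift(norm) [ 0.004 -0.009  0.587] turn(norm) -0.001 j7 -2.03
```

Middle: the swing is only 0.02, so it's probably empty. I set it back gently and go to the right box.

Request:
{"name": "drive_tool", "arguments": {"series": [[[0,0,0.15],0],[[0,0,0.2],0],[[0,0,0.15],0],[[0,0,0.05],0],[[0,0,0.02],0]]}}

```text
time_s: 17.6
eef_pos: [0.4457, 0.0318, 0.039]
tool_rot: [[0.979, -0.204, -0.001], [-0.204, -0.979, 0.0], [-0.001, -0.0, -1.0]]
ft_force: [0.4, 0.4, -2.6]
finger_gap: 0.649
grasp_force: 64.8
```

Request:
{"name": "drive_tool", "arguments": {"series": [[[0,0,0.01],0],[[0,0,0],0]]}}

```text
time_s: 17.8
eef_pos: [0.4463, 0.0317, 0.0388]
tool_rot: [[0.979, -0.204, 0.001], [-0.204, -0.979, -0.0], [0.001, -0.0, -1.0]]
ft_force: [-0.7, 0.1, -2.8]
finger_gap: 0.647
grasp_force: 64.8
```

Request:
{"name": "drive_tool", "arguments": {"series": [[[0,0,0],0],[[0,0,0],0],[[0,0,0],0],[[0,0,0],0],[[0,0,0],0]], "grip": 0}}

```text
time_s: 18.3
eef_pos: [0.446, 0.0317, 0.0384]
tool_rot: [[0.979, -0.204, 0.0], [-0.204, -0.979, -0.0], [0.0, 0.0, -1.0]]
ft_force: [0.2, 0.6, 0.1]
finger_gap: 1.0
grasp_force: 0.0
```

Request:
{"name": "drive_tool", "arguments": {"series": [[[0,0,-0.15],0],[[0,0,-0.3],0],[[0,0,-0.4],0],[[0,0,-0.3],0],[[0,0,0],0]]}}

```text
time_s: 18.8
eef_pos: [0.4481, 0.032, 0.1572]
tool_rot: [[0.979, -0.204, 0.007], [-0.204, -0.979, -0.001], [0.007, -0.001, -1.0]]
ft_force: [1.2, -0.5, 0.4]
finger_gap: 0.997
grasp_force: 0.0
```

Request:
{"name": "drive_tool", "arguments": {"series": [[[0,0,0],-0.26],[[0,0,0],-0.27],[[0,0,0],-0.27],[[0,0,0],-0.27],[[0,0,0],-0.27]]}}

```text
time_s: 19.3
eef_pos: [0.4455, 0.0317, 0.1526]
tool_rot: [[0.891, 0.453, -0.001], [0.453, -0.891, -0.0], [-0.001, -0.0, -1.0]]
ft_force: [0.1, -0.2, -0.2]
finger_gap: 1.0
grasp_force: 0.0
```

Request:
{"name": "drive_tool", "arguments": {"series": [[[0,0,0],-0.27],[[0,0,0],0]]}}

```text
time_s: 19.5
eef_pos: [0.4456, 0.0317, 0.1527]
tool_rot: [[0.824, 0.566, -0.001], [0.566, -0.824, -0.0], [-0.001, -0.0, -1.0]]
ft_force: [0.1, 0.3, 1.0]
finger_gap: 1.002
grasp_force: 0.0
```

```bash
python3 go.py 0.47 -0.2115 0.15 0.6
```

```text
t 19.5 pos [0.4456 0.0317 0.1527] yaw 0.602 -> shift(norm) [-1.176  2.143  0.027] turn(norm) 0.004 j7 -1.17
```

Request:
{"name": "drive_tool", "arguments": {"series": [[[-0.18,0.34,0],0],[[-0.2,0.36,0],0],[[-0.2,0.36,0],0],[[-0.2,0.36,0],0],[[-0.2,0.36,0],0]]}}

```text
time_s: 20.0
eef_pos: [0.4652, -0.1722, 0.153]
tool_rot: [[0.828, 0.561, -0.0], [0.561, -0.828, -0.0], [-0.0, 0.0, -1.0]]
ft_force: [1.6, 0.3, -0.6]
finger_gap: 0.999
grasp_force: 0.0
```

Request:
{"name": "drive_tool", "arguments": {"series": [[[-0.2,0.36,0.1],0],[[0,0,0],0],[[0,0,0],0]]}}

```text
time_s: 20.3
eef_pos: [0.4688, -0.2121, 0.1424]
tool_rot: [[0.828, 0.56, -0.001], [0.56, -0.828, 0.001], [-0.0, -0.002, -1.0]]
ft_force: [-0.3, 0.5, -0.3]
finger_gap: 1.0
grasp_force: 0.0
```

```bash
python3 go.py 0.47 -0.2115 0.036 0.6
python3 - <<'E'
from go import *
c=arm.read_camera("top"); d=arm.read_camera("scene"); cv2.imwrite("pics/t3.png",np.vstack([cv2.resize(c["image"][150:270,130:340],(700,300)),cv2.resize(d["image"][110:240,150:370],(700,300))]))
E
```

```text
t 20.3 pos [ 0.4688 -0.2121  0.1424] yaw 0.5944 -> shift(norm) [0.014 0.004 1.064] turn(norm) -0.011 j7 -0.72
```

View pics/t3.png

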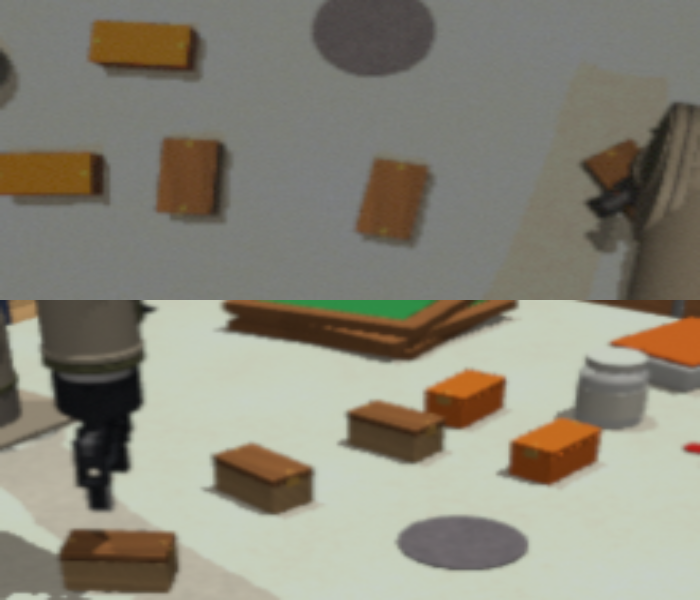

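The left (190,175) and middle (392,200) boxes stand where they were. The gripper is lined up over the right box at about (120,555) in the lower half. Descending on it.

Request:
{"name": "drive_tool", "arguments": {"series": [[[0.01,0,0.2],-0.01],[[0,0,0.3],0],[[0,0,0.2],0],[[0,0,0],0],[[0,0,0],0]]}}

```text
time_s: 20.9
eef_pos: [0.4705, -0.2101, 0.074]
tool_rot: [[0.822, 0.569, 0.0], [0.569, -0.822, 0.0], [0.0, 0.0, -1.0]]
ft_force: [0.9, 0.2, 1.7]
finger_gap: 1.001
grasp_force: 0.0
```

Request:
{"name": "drive_tool", "arguments": {"series": [[[0,0,0.15],0],[[0,0,0.15],0],[[0,0,0.05],0],[[0,0,0],0]]}}

```text
time_s: 21.3
eef_pos: [0.4694, -0.2106, 0.0373]
tool_rot: [[0.823, 0.569, -0.002], [0.569, -0.823, 0.001], [-0.001, -0.002, -1.0]]
ft_force: [0.1, 0.0, 0.0]
finger_gap: 1.002
grasp_force: 0.0
```

Request:
{"name": "drive_tool", "arguments": {"series": [[[0,0,0],0],[[0,0,0],0],[[0,0,0],0],[[0,0,0],0],[[0,0,0],0]], "grip": 1}}

```text
time_s: 21.8
eef_pos: [0.4705, -0.211, 0.0391]
tool_rot: [[0.823, 0.568, 0.001], [0.568, -0.823, -0.0], [0.001, 0.001, -1.0]]
ft_force: [-1.4, 1.9, 5.0]
finger_gap: 0.651
grasp_force: 63.9
```

Request:
{"name": "drive_tool", "arguments": {"series": [[[0,0,0],0],[[0,0,0],0],[[0,0,0],0]]}}

```text
time_s: 22.1
eef_pos: [0.4705, -0.211, 0.0391]
tool_rot: [[0.823, 0.569, 0.001], [0.569, -0.823, -0.0], [0.0, 0.001, -1.0]]
ft_force: [-1.4, 1.3, 6.7]
finger_gap: 0.651
grasp_force: 63.9
```

Request:
{"name": "drive_tool", "arguments": {"series": [[[0,0,-0.1],0],[[0,0,-0.2],0],[[0,0,-0.2],0],[[0,0,-0.1],0],[[0,0,0],0]]}}

```text
time_s: 22.6
eef_pos: [0.4708, -0.2113, 0.0998]
tool_rot: [[0.823, 0.568, 0.002], [0.568, -0.823, -0.001], [0.001, 0.002, -1.0]]
ft_force: [0.2, -0.4, -3.7]
finger_gap: 0.652
grasp_force: 64.5
```

Request:
{"name": "drive_tool", "arguments": {"series": [[[0,0,0],0],[[0,0,0],0],[[0,0,0],0]]}}

```text
time_s: 22.9
eef_pos: [0.4696, -0.2108, 0.0974]
tool_rot: [[0.823, 0.569, -0.001], [0.569, -0.823, 0.001], [-0.001, -0.001, -1.0]]
ft_force: [0.2, -0.3, -3.9]
finger_gap: 0.649
grasp_force: 64.5
```

```bash
python3 go.py 0.47 -0.2115 0.036 0.6
```

```text
t 22.9 pos [ 0.4696 -0.2108  0.0974] yaw 0.6048 -> shift(norm) [-0.     0.009  0.614] turn(norm) 0.01 j7 -0.74
```

Request:
{"name": "drive_tool", "arguments": {"series": [[[0.3,0,0],0],[[0.3,0,0],0],[[-0.3,0,0],0],[[-0.3,0,0],0],[[0,0,0],0]]}}

```text
time_s: 23.4
eef_pos: [0.4666, -0.2137, 0.0972]
tool_rot: [[0.825, 0.565, -0.004], [0.565, -0.825, -0.001], [-0.003, -0.002, -1.0]]
ft_force: [-0.5, -0.5, -4.5]
finger_gap: 0.651
grasp_force: 64.8
```

Request:
{"name": "drive_tool", "arguments": {"series": [[[0,0,0],0],[[0.3,0,0],0],[[0.3,0,0],0],[[0,0,0],0],[[0,0,0],0]]}}

```text
time_s: 23.9
eef_pos: [0.5201, -0.1755, 0.0979]
tool_rot: [[0.821, 0.571, -0.0], [0.571, -0.821, 0.001], [0.0, -0.001, -1.0]]
ft_force: [-0.2, -0.5, -5.1]
finger_gap: 0.65
grasp_force: 64.8
```

```bash
python3 avg.py
```

```text
t 24.3 mean [-4.400e-02  1.620e-01  4.194e+00 -3.000e-03 -0.000e+00  1.400e-02] sem [0.158 0.217 0.151 0.007 0.01  0.004]
```

Request:
{"name": "drive_tool", "arguments": {"series": [[[-0.3,0,0],0],[[-0.3,0,0],0],[[0,0,0],0],[[0,0,0],0],[[0,0,0],0]]}}

```text
time_s: 24.8
eef_pos: [0.4708, -0.2104, 0.0986]
tool_rot: [[0.822, 0.569, 0.001], [0.569, -0.822, 0.0], [0.001, 0.001, -1.0]]
ft_force: [-0.4, 0.1, -4.4]
finger_gap: 0.651
grasp_force: 64.8
```

```bash
python3 avg.py; python3 go.py 0.47 -0.2115 0.039 0.605
```

```text
t 25.2 mean [-0.046  0.088  4.491 -0.019  0.008  0.006] sem [0.176 0.196 0.128 0.004 0.014 0.009]
t 25.2 pos [ 0.4702 -0.2108  0.0983] yaw 0.6052 -> shift(norm) [-0.006  0.005  0.593] turn(norm) 0.0 j7 -0.74
```

Right: no swing (0.008), so the ball is in the left box. I set the right box back and return to the left one.

Request:
{"name": "drive_tool", "arguments": {"series": [[[0,0,0.15],0],[[0,0,0.2],0],[[0,0,0.15],0],[[0,0,0.05],0],[[0,0,0.03],0]]}}

```text
time_s: 25.7
eef_pos: [0.4698, -0.2107, 0.0395]
tool_rot: [[0.823, 0.569, -0.001], [0.569, -0.823, 0.001], [-0.0, -0.001, -1.0]]
ft_force: [0.8, -0.3, -4.3]
finger_gap: 0.651
grasp_force: 64.7
```

Request:
{"name": "drive_tool", "arguments": {"series": [[[0,0,0.01],0],[[0,0,0],0]]}}

```text
time_s: 25.9
eef_pos: [0.4705, -0.2111, 0.0398]
tool_rot: [[0.823, 0.569, 0.001], [0.569, -0.823, -0.0], [0.0, 0.001, -1.0]]
ft_force: [0.3, 0.2, -3.6]
finger_gap: 0.647
grasp_force: 64.7
```

Request:
{"name": "drive_tool", "arguments": {"series": [[[0,0,0],0],[[0,0,0],0],[[0,0,0],0],[[0,0,0],0],[[0,0,0],0]], "grip": 0}}

```text
time_s: 26.4
eef_pos: [0.4702, -0.211, 0.0395]
tool_rot: [[0.823, 0.569, 0.0], [0.569, -0.823, -0.0], [0.0, 0.0, -1.0]]
ft_force: [-0.4, 1.1, 0.2]
finger_gap: 0.999
grasp_force: 0.0
```

Request:
{"name": "drive_tool", "arguments": {"series": [[[0,0,-0.15],0],[[0,0,-0.3],0],[[0,0,-0.4],0],[[0,0,-0.3],0],[[0,0,0],0.25]]}}

```text
time_s: 26.9
eef_pos: [0.4725, -0.2117, 0.16]
tool_rot: [[0.887, 0.461, 0.007], [0.461, -0.887, -0.004], [0.005, 0.006, -1.0]]
ft_force: [0.5, 0.1, -0.5]
finger_gap: 0.999
grasp_force: 0.0
```

Request:
{"name": "drive_tool", "arguments": {"series": [[[0,0,0],0.25],[[0,0,0],0.26],[[0,0,0],0.25],[[0,0,0],0.26],[[0,0,0],0]]}}

```text
time_s: 27.4
eef_pos: [0.4703, -0.2109, 0.1554]
tool_rot: [[0.999, -0.032, 0.001], [-0.032, -0.999, -0.0], [0.001, 0.0, -1.0]]
ft_force: [0.3, 0.3, -0.4]
finger_gap: 0.998
grasp_force: 0.0
```

```bash
python3 go.py 0.4775 0.2367 0.15 -0.031
```

```text
t 27.4 pos [ 0.4703 -0.2109  0.1554] yaw -0.032 -> shift(norm) [-0.071 -4.476  0.052] turn(norm) -0.002 j7 -1.34
```

Request:
{"name": "drive_tool", "arguments": {"series": [[[0,-0.3,0],0],[[0,-0.4,0],0],[[0,-0.4,0],0],[[0,-0.4,0],0],[[0,-0.4,0],0]]}}

```text
time_s: 27.9
eef_pos: [0.4757, -0.0195, 0.1551]
tool_rot: [[1.0, -0.026, 0.001], [-0.026, -1.0, -0.0], [0.001, 0.0, -1.0]]
ft_force: [0.9, 1.1, -0.1]
finger_gap: 1.004
grasp_force: 0.0
```

Request:
{"name": "drive_tool", "arguments": {"series": [[[0,-0.4,0],0],[[0,-0.4,0],0],[[0,-0.4,0],0],[[0,-0.4,0],0],[[-0.03,-0.4,0],0]]}}

```text
time_s: 28.4
eef_pos: [0.479, 0.1805, 0.1552]
tool_rot: [[1.0, -0.026, 0.001], [-0.026, -1.0, 0.0], [0.001, -0.0, -1.0]]
ft_force: [0.6, 0.4, -0.2]
finger_gap: 1.0
grasp_force: 0.0
```

Request:
{"name": "drive_tool", "arguments": {"series": [[[-0.04,-0.4,0],0],[[0,-0.18,0.05],0],[[0,0,0],0],[[0,0,0],0]]}}

```text
time_s: 28.8
eef_pos: [0.4766, 0.2368, 0.1496]
tool_rot: [[1.0, -0.027, -0.0], [-0.027, -1.0, -0.0], [-0.0, 0.0, -1.0]]
ft_force: [-1.0, -0.7, 0.1]
finger_gap: 0.995
grasp_force: 0.0
```

```bash
python3 go.py 0.4775 0.2367 0.036 -0.031
python3 - <<'E'
from go import *
c=arm.read_camera("top"); d=arm.read_camera("scene"); cv2.imwrite("pics/t4.png",np.vstack([cv2.resize(c["image"][150:270,130:340],(700,300)),cv2.resize(d["image"][110:240,150:370],(700,300))]))
E
```

```text
t 28.8 pos [0.4766 0.2368 0.1496] yaw -0.0271 -> shift(norm) [0.009 0.    1.136] turn(norm) 0.008 j7 -2.31
```

View pics/t4.png

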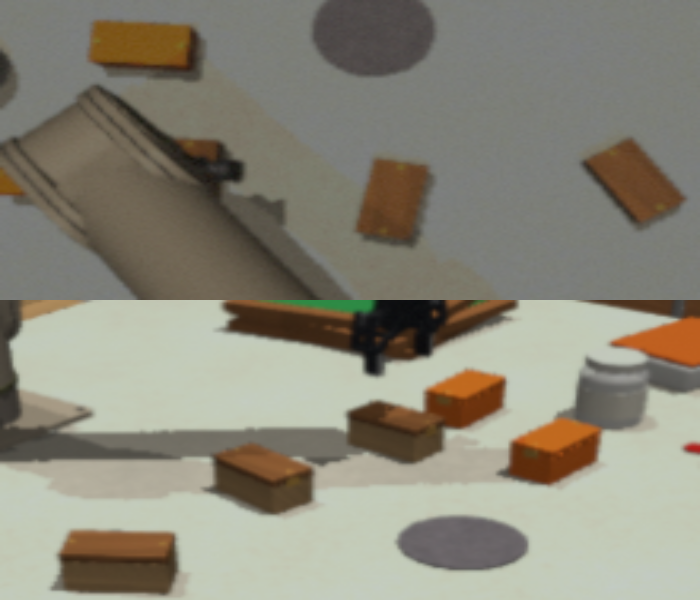

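The middle (392,200) and right (635,182) boxes stand upright in place. The gripper is above the left box at about (395,430) in the lower half. Now I grasp and lift it high.

Request:
{"name": "drive_tool", "arguments": {"series": [[[0,0,0.3],0],[[0,0,0.3],0],[[0,0,0.2],0],[[0,0,0],0],[[0,0,0],0]]}}

```text
time_s: 29.4
eef_pos: [0.4771, 0.2364, 0.07]
tool_rot: [[1.0, -0.031, 0.0], [-0.031, -1.0, -0.0], [0.0, 0.0, -1.0]]
ft_force: [-0.3, -0.0, 0.4]
finger_gap: 1.0
grasp_force: 0.0
```

Request:
{"name": "drive_tool", "arguments": {"series": [[[0,0,0.15],0],[[0,0,0.15],0],[[0,0,0.04],0],[[0,0,0],0]]}}

```text
time_s: 29.8
eef_pos: [0.476, 0.2368, 0.0344]
tool_rot: [[1.0, -0.03, -0.002], [-0.03, -1.0, -0.001], [-0.002, 0.001, -1.0]]
ft_force: [-0.3, -0.5, 0.2]
finger_gap: 0.998
grasp_force: 0.0
```

Request:
{"name": "drive_tool", "arguments": {"series": [[[0,0,0],0],[[0,0,0],0],[[0,0,0],0],[[0,0,0],0],[[0,0,0],0]], "grip": 1}}

```text
time_s: 30.3
eef_pos: [0.4771, 0.2372, 0.0361]
tool_rot: [[1.0, -0.03, 0.001], [-0.03, -1.0, 0.0], [0.001, -0.0, -1.0]]
ft_force: [-1.6, -0.7, 5.8]
finger_gap: 0.651
grasp_force: 64.3
```

Request:
{"name": "drive_tool", "arguments": {"series": [[[0,0,0],0],[[0,0,0],0],[[0,0,0],0]]}}

```text
time_s: 30.6
eef_pos: [0.4771, 0.2372, 0.0361]
tool_rot: [[1.0, -0.03, 0.001], [-0.03, -1.0, 0.0], [0.001, -0.0, -1.0]]
ft_force: [-0.3, -0.4, 6.2]
finger_gap: 0.649
grasp_force: 64.3
```

Request:
{"name": "drive_tool", "arguments": {"series": [[[0,0,-0.1],0],[[0,0,-0.25],0],[[0,0,-0.25],0],[[0,0,-0.25],0],[[0,0,-0.25],0]]}}

```text
time_s: 31.1
eef_pos: [0.476, 0.2369, 0.1464]
tool_rot: [[1.0, -0.03, -0.001], [-0.03, -1.0, -0.0], [-0.001, 0.0, -1.0]]
ft_force: [0.3, 0.4, -4.2]
finger_gap: 0.651
grasp_force: 64.8
```

Request:
{"name": "drive_tool", "arguments": {"series": [[[0,0,-0.1],0],[[0,0,0],0],[[0,0,0],0]]}}

```text
time_s: 31.4
eef_pos: [0.4761, 0.2366, 0.1542]
tool_rot: [[1.0, -0.03, -0.001], [-0.03, -1.0, -0.001], [-0.001, 0.001, -1.0]]
ft_force: [0.4, -1.0, -5.5]
finger_gap: 0.647
grasp_force: 65.3
```

```bash
python3 go.py 0.680 0.051 0.158 -0.031; python3 avg.py
```

```text
t 31.4 pos [0.4761 0.2366 0.1542] yaw -0.0303 -> shift(norm) [ 2.094  1.793 -0.038] turn(norm) 0.001 j7 -2.31
t 31.8 mean [-3.480e-01  1.000e-03  4.926e+00  2.000e-03  5.200e-02 -1.600e-02] sem [0.117 0.154 0.188 0.014 0.013 0.011]
```

The My is still +0.052, so the ball is at the −x end, as left. I carry it to the mat.

Request:
{"name": "drive_tool", "arguments": {"series": [[[0.1,0.09,0],0],[[0.26,0.22,0],0],[[0.26,0.22,0],0],[[0.26,0.22,0],0],[[0.26,0.22,0],0]]}}

```text
time_s: 32.3
eef_pos: [0.5892, 0.1343, 0.1551]
tool_rot: [[1.0, -0.031, 0.0], [-0.031, -1.0, -0.001], [0.0, 0.001, -1.0]]
ft_force: [0.6, 0.6, -4.8]
finger_gap: 0.647
grasp_force: 65.0
```

Request:
{"name": "drive_tool", "arguments": {"series": [[[0.26,0.22,0],0],[[0.26,0.22,0],0],[[0.26,0.22,0],0],[[0.12,0.11,0],0],[[0.05,0.05,0],0]]}}

```text
time_s: 32.8
eef_pos: [0.6814, 0.0482, 0.1543]
tool_rot: [[0.999, -0.034, -0.001], [-0.034, -0.999, -0.001], [-0.001, 0.001, -1.0]]
ft_force: [-0.8, 0.1, -5.5]
finger_gap: 0.645
grasp_force: 65.1
```

Request:
{"name": "drive_tool", "arguments": {"series": [[[0,0,0],0],[[0,0,0],0],[[0,0,0],0],[[0,0,0],0],[[0,0,0],0]]}}

```text
time_s: 33.3
eef_pos: [0.6799, 0.0523, 0.1555]
tool_rot: [[1.0, -0.029, 0.0], [-0.029, -1.0, -0.0], [0.0, 0.0, -1.0]]
ft_force: [0.6, -0.1, -5.5]
finger_gap: 0.649
grasp_force: 65.1
```

```bash
python3 go.py 0.680 0.051 0.155 -0.031
python3 - <<'E'
from go import *
look()
c=arm.read_camera("top"); d=arm.read_camera("scene"); cv2.imwrite("pics/t5.png",np.vstack([cv2.resize(c["image"][120:270,100:400],(700,300)),cv2.resize(d["image"][110:310,130:400],(500,300)) if 0 else cv2.resize(d["image"][100:260,130:400],(700,300))]))
E
```

```text
t 33.3 pos [0.6799 0.0523 0.1555] yaw -0.0294 -> shift(norm) [0.002 0.013 0.005] turn(norm) 0.003 j7 -1.94
t 33.3 F [0.61 0.09 5.52] M tool [-0.03  -0.027  0.036] gap 0.649 grasp 65.1
```

View pics/t5.png

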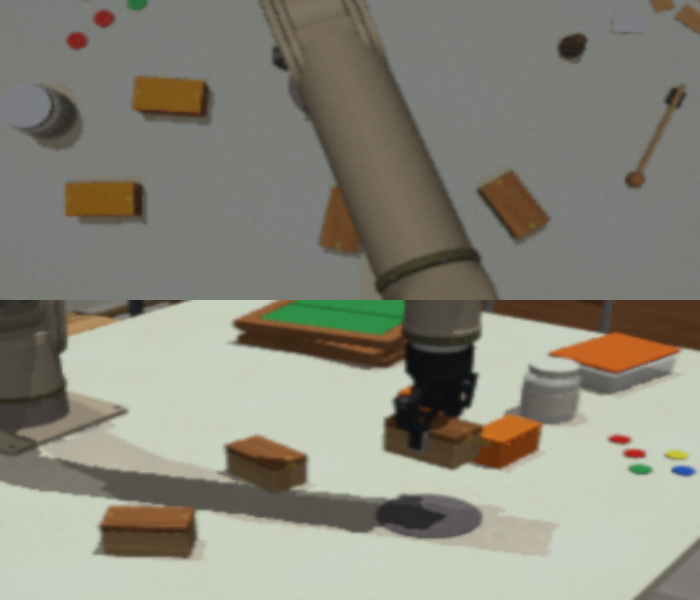

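The picture shows the left box held level above the mat, with its shadow on the mat at (430,515). The other boxes, jar, beater and skittle are undisturbed. The arm is at the mat's centre, so I hand in.

Request:
{"name": "drive_tool", "arguments": {"series": [[[0,0,0],0],[[0,0,0],0],[[0,0,0],0],[[0,0,0],0],[[0,0,0],0]]}}

```text
time_s: 33.9
eef_pos: [0.6801, 0.0518, 0.1553]
tool_rot: [[1.0, -0.03, 0.0], [-0.03, -1.0, -0.0], [0.0, 0.0, -1.0]]
ft_force: [-0.0, 0.6, -6.0]
finger_gap: 0.65
grasp_force: 65.1
```

```bash
python3 -c "
from bench import arm
print(arm.job_done())"
```

```text
the job is handed in; nothing more can be done
None
```

I shook all three boxes and set them back; the left one showed the ball's balance shift, so I handed the job in (no verdict shown) holding it level and still about 15 cm above the middle of the mat.

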